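# Lever open the amber specimen chamber

### The job

Pick up the blue-handled opener and use its thin steel blade to lever open the amber cover of the specimen chamber, until the cover stands about half-way to upright or further and stays there. Then lay the opener flat on the bench again, away from the open cover. Lift the cover with the blade only, never with the gripper or arm, and leave the white cover shut.

Things in the scene. Friction and masses are not known exactly. Their poses are not given: they have to be found in the camera images.
- opener_grip (a point): Centre of the blue handle (100 long, 18 wide, 24 tall) of the opener, a loose 80 g tool lying flat (not the red screwdriver or the tweezers). This is about its balance point; grip across the width. x points along the tool to the blade tip, z up. Steel blade 18 wide, 3 thick, bare from x = 61 to its tip at x = 130 mm; its mid-plane is 7 mm below this point.
- amber_cover (a joint): Amber cover's angle in rad: 0 = shut (level), grows as the front edge rises, stop at 1.4. Its stiff hinge needs 1 to 1.5 N upward at the front edge and stays wherever it is left.
- amber_cover_lip (a point): Middle of the amber (orange-framed) cover's front lower edge, 45 mm above the bench when shut; moves with it. x points to the hinge (line along y, at x = 110, same height), z up. Cover 110 x 90 (y) x 6 mm. Prying gap below it, open in front and at the sides: from a ledge at 30 mm height up to the cover, 30 mm deep, then a wall 44 mm high. The black chamber is fixed.
- white_cover (a joint): Angle (rad, 0 = shut) of the white-framed clear cover of the second, otherwise equal chamber, which stands beside the amber one, left or right of it, centres at least 190 mm apart. It is to stay shut.
Things that resemble listed ones, but are neither listed nor needed, are in the scene too. Several things look just like the part that bears opener_grip: the one meant starts farthest to the robot's left.

How it is judged:
By the outcome, as a careful person would: the job done as asked, in the order asked, and still so for the second after the job is handed in, with the robot touching nothing.
It also fails if it takes over 58 s, if anything falls off the work surface, if the arm or the gripper's body presses on something with over 40 N, if the wrist force passes 120 N, or if a joint passes its speed limit or range.

### The arm

A 6-joint arm with a two-finger parallel gripper is mounted at the origin on the work surface. World frame = base frame: x ahead of the robot, y to its left, z up, the work surface at z = 0. Lengths are in mm, angles in rad, forces in N, time in s.
With the tool pointing down it reaches from about 350 to 800 mm from the base axis. Payload 7.3 kg.
Tool frame: the origin (TCP) lies at the very end of the fingers, on their centre line; the grasp point (between the pads) lies 19 mm behind it; z points along the fingers, x is the direction in which the jaws open and shut, and the axes are right-handed (so a half turn about z gives the same grasp; the last joint's range is limited). The gripper opens to 85 mm and grips with 20 to 120 N. Pads are 22 mm wide; open, the fingers measure 114 mm over their backs; the gripper's body (76 mm by 85 mm) begins 54 mm behind the grasp point. The pads swing forward as they close: fully open they stand 13 mm farther back than shut.
Start: joints at [-1.379, 0.342, 1.524, -0, 1.275, -0.146], TCP at [174.014, -495.342, 231.322] pointing down, gripper open.
Joint ranges: [-2.53, 2.53], [-0.77, 2.02], [0.04, 2.7], [-1, 4.14], [0.28, 2.66], [-3.11, 3.11]. Speed limits (rad/s): [2.57, 2.57, 3.14, 3.14, 3.14, 3.14].

### API

Orientations are given as a unit quaternion [w, x, y, z].
In Python, from rig import r, vision, workorder gives the robot as it stands.
- The arm moves only by the tool step_arm, never from a script. Its argument "increments" is a list of rows, each an object with "travel": the shift along the tool's x, y, z in m, a list of three; "rot": the turn, a rotation vector about the tool's x, y, z in degrees, a list of three. In form: [{"travel": [dx, dy, dz], "rot": [ax, ay, az]}, ...]. A call has 1 to 10 rows; each row shifts and turns the commanded pose from where the row before left it, along the tool's axes as they then stand; what a row does not reach is not made up. A row lasts 1/12 s, in which the tool goes at most 41.7 mm and 7.16 degrees, less where a joint would pass 70% of its speed; a pose out of reach is approached as far as the arm can. A call is refused whole if a number of a shift passes 0.0417 or a number of a turn 7.16, either way. A call with a gripper value outside its range is refused whole. "hand" is the opening, from -1 (shut) to 1 (fully open), set as the call begins (left out, the last holds). The fingers move at their own pace and stop on an object; "force" is the grip in N (left out, the last holds). Time passes only in rows, so rows that do not move let the fingers close. It gives the time, the measured TCP pose, the force and the opening at its end, in the units of the state.
- r.sense(): the state, without advancing time (a new reading comes with each control period).
- vision.capture(name): name is "scene" or "top"; returns the picture (400x640x3 uint8, red, green, blue); there is no depth.
- vision.calibration(name): a dict with "fx", "fy", "cx", "cy" (pixels), "pose" (4x4, takes a point from camera to world coordinates). Camera axes: x right, y down, z forward; pixel columns grow to the right and rows downward; lengths in mm; the calibration is good to about 2 mm. A picture is of the moment at which its call begins. calibration takes no time and is no camera call.
- workorder.sign_off(): hands the job in, once; it reports no verdict.
The state is a dict: "time": time; "joint_pos": joint angles; "qvel": joint speeds; "tau": joint torques, N m; "tcp_pos": TCP position; "tool_rot": TCP orientation; "ft_force": force on the tool from outside, world axes, zero at the start; "ft_torque": the same for the moment, N m; "finger_gap": finger opening in mm.
Only numpy, scipy, OpenCV 4.12 (cv2) and the standard library are available. Lean on these libraries where they do the work, as an engineer would, in place of code of your own. Each camera call takes 0.05 s, during which the arm holds its last target.

## Working session

There is one attempt and no reset: what is moved stays moved. The work goes in short steps, Python scripts to look and compute and a tool call to move; the robot and the scene stay as the last step left them, time stands still between calls to the robot, and variables do not carry over. Pictures are saved under pics/ and viewed, and the job is handed in when it is done.

Besides the shell and the picture viewer there is one more tool, called after "Call:" as name(argument=value, ...) on one line, values as JSON. step_arm: Moves the arm, as the interface text tells. Its arguments: {"type":"object","properties":{"increments":{"type":"array"},"hand":{"type":"number"},"force":{"type":"number"}},"required":["increments"]}

```bash
ls; mkdir -p pics
python3 - <<'E'
from rig import r, vision, workorder
import cv2
print(r.sense())
for n in("scene","top"):
    im=vision.capture(n); cv2.imwrite(f"pics/{n}0.png",im[:,:,::-1]); print(vision.calibration(n))
E
```

```text
pics
{'time': 0.0, 'joint_pos': array([-1.37897579e+00,  3.42729471e-01,  1.52501527e+00, -3.61271129e-05,
        1.27540556e+00, -1.45979029e-01]), 'qvel': array([ 0.00255794, -0.00163104, -0.00058143,  0.00033563, -0.0005389 ,
       -0.00056504]), 'tau': array([ 1.01921007e-03, -4.33669317e+01, -2.46014500e+01, -1.21375579e-04,
        7.70113635e-03,  2.01146679e-05]), 'tcp_pos': array([ 173.93452216, -494.92258307,  230.6230723 ]), 'tool_rot': array([-5.25449436e-04,  8.15910827e-01, -5.78177235e-01, -5.75119649e-04]), 'ft_force': array([ 0.36385493,  0.90190205, -0.22811194]), 'ft_torque': array([0.03174999, 0.02765338, 0.02280102]), 'finger_gap': 85.27764868808049}
{'fx': 433.2269392960217, 'fy': 433.2269392960217, 'cx': 323.86151182031193, 'cy': 203.06668758152128, 'pose': array([[-1.07744458e-01,  8.09642066e-01, -5.76949614e-01,
         1.08022629e+03],
       [ 9.94159494e-01,  9.13434190e-02, -5.74741714e-02,
        -7.08336134e+01],
       [ 6.16704346e-03, -5.79772460e-01, -8.14755094e-01,
         8.54223369e+02],
       [ 0.00000000e+00,  0.00000000e+00,  0.00000000e+00,
         1.00000000e+00]])}
{'fx': 372.5619835328345, 'fy': 372.5619835328345, 'cx': 322.17455204253235, 'cy': 197.89802060245398, 'pose': array([[-2.78755552e-02, -9.87359973e-01,  1.56023193e-01,
         3.54059542e+02],
       [-9.99488386e-01,  2.99791489e-02,  1.11452530e-02,
        -1.35261142e+02],
       [-1.56818192e-02, -1.55632689e-01, -9.87690512e-01,
         9.12602669e+02],
       [ 0.00000000e+00,  0.00000000e+00,  0.00000000e+00,
         1.00000000e+00]])}
```

View pics/scene0.png

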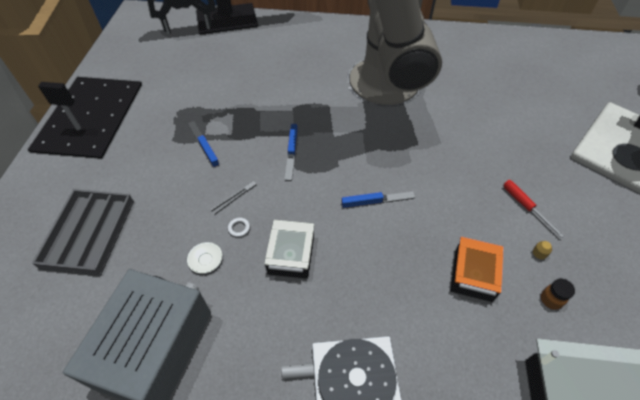

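View pics/top0.png

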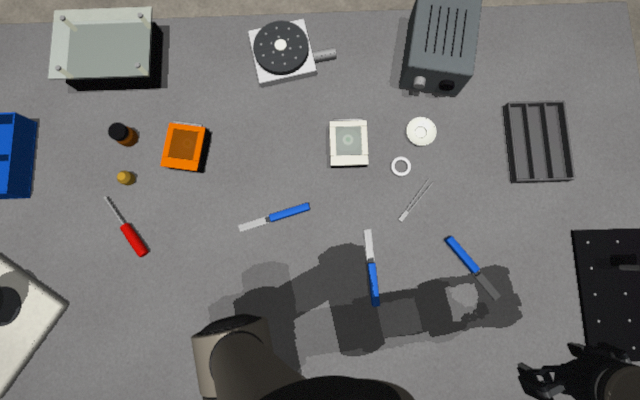

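Run:
```python
import cv2,numpy as np
s=cv2.imread("pics/scene0.png");t=cv2.imread("pics/top0.png")
a=cv2.resize(s[225:310,430:530],(400,340),interpolation=3);b=cv2.resize(s[210:285,245:345],(400,300),interpolation=3)
c=cv2.resize(t[110:185,140:240],(400,300),interpolation=3);d=cv2.resize(t[190:250,230:330],(400,240),interpolation=3)
f=np.zeros((580,800,3),np.uint8);f[:340,:400]=a;f[:300,400:]=c;f[340:,:400]=d;f[300:600,400:]=b[:280]
cv2.imwrite("pics/crop1.png",f)
```

```text
(no output)
```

View pics/crop1.png

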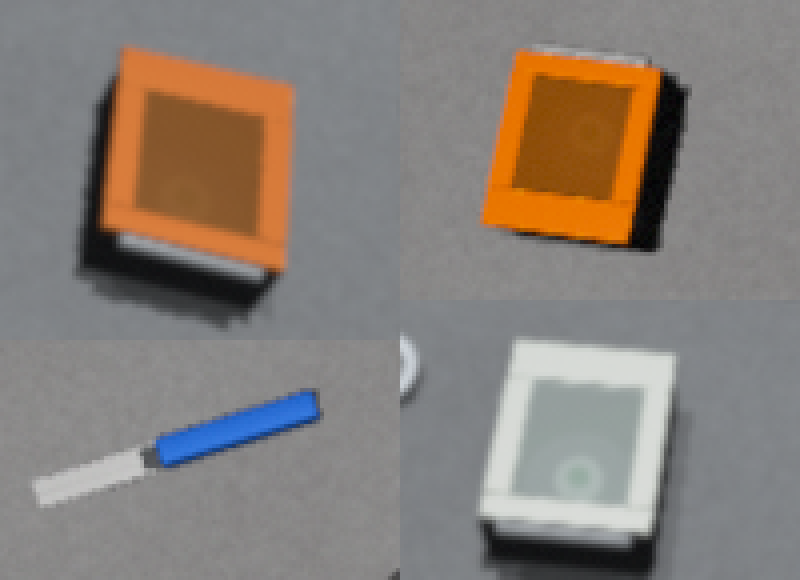

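```bash
cat > h.py <<'E'
import numpy as np,cv2
from rig import r,vision,workorder
def toplane(cal,uv,z):
    uv=np.atleast_2d(uv).astype(float);P=cal["pose"]
    d=np.c_[(uv[:,0]-cal["cx"])/cal["fx"],(uv[:,1]-cal["cy"])/cal["fy"],np.ones(len(uv))]@P[:3,:3].T
    o=P[:3,3];return o+d*((z-o[2])/d[:,2])[:,None]
def proj(cal,X):
    P=cal["pose"];p=(np.atleast_2d(X)-P[:3,3])@P[:3,:3]
    return np.c_[p[:,0]/p[:,2]*cal["fx"]+cal["cx"],p[:,1]/p[:,2]*cal["fy"]+cal["cy"]]
E
python3 - <<'E'
from h import *
for n in("top","scene"):
    im=cv2.imread(f"pics/{n}0.png");cal=vision.calibration(n)
    hsv=cv2.cvtColor(im,cv2.COLOR_BGR2HSV)
    for nm,lo,hi,z,box in (("amber",(5,150,60),(25,255,255),51,{"top":(150,110,220,185),"scene":(440,230,515,300)}),("handle",(100,130,60),(130,255,255),24,{"top":(230,190,330,250),"scene":(330,180,430,220)}),("blade",(0,0,150),(180,50,255),6.5,{"top":(230,190,330,250),"scene":(380,180,430,220)})):
        m=cv2.inRange(hsv,lo,hi);b=box[n];k=np.zeros_like(m);k[b[1]:b[3],b[0]:b[2]]=1;m=m*k
        k_,L,st,_=cv2.connectedComponentsWithStats(m);i=1+np.argmax(st[1:,4]);vs=np.argwhere(L==i)[:,::-1]
        w=toplane(cal,vs,z)[:,:2].astype(np.float32)
        print(n,nm,st[i],cv2.minAreaRect(w),np.round(cv2.boxPoints(cv2.minAreaRect(w))).tolist())
E
```

```text
top amber [ 160  123   46   49 1682] ((625.5604248046875, 206.6687469482422), (91.8841552734375, 111.2147445678711), 80.32511138916016) [[563.0, 171.0], [673.0, 152.0], [688.0, 243.0], [578.0, 261.0]]
top handle [269 203  41  19 315] ((463.05853271484375, -44.1207160949707), (18.55809783935547, 99.4134521484375), 16.003273010253906) [[440.0, 1.0], [468.0, -94.0], [486.0, -89.0], [458.0, 6.0]]
top blade [238 216  29  16 229] ((438.0176696777344, 48.83588409423828), (20.203725814819336, 69.36923217773438), 15.96152400970459) [[419.0, 79.0], [438.0, 13.0], [457.0, 18.0], [438.0, 85.0]]
scene amber [ 454  238   49   55 2038] ((628.3582763671875, 208.24880981445312), (91.97140502929688, 110.61927795410156), 80.99634552001953) [[567.0, 171.0], [676.0, 154.0], [690.0, 245.0], [581.0, 262.0]]
scene handle [342 193  41  14 395] ((471.04962158203125, -40.333614349365234), (28.458288192749023, 98.73757934570312), 16.26052474975586) [[444.0, 3.0], [471.0, -92.0], [499.0, -84.0], [471.0, 11.0]]
scene blade [388 191  27   9 146] ((435.1902770996094, 52.232078552246094), (16.20015525817871, 65.72052001953125), 15.170967102050781) [[419.0, 82.0], [436.0, 18.0], [452.0, 23.0], [434.0, 86.0]]
```

Top-view candidates for the opener are blue handles at (289,213), (373,283) and (462,254), plus the red screwdriver (132,240) and tweezers (415,200). The robot's left (+y) is image left, so the opener is (289,213). The crop confirms a blue handle with its blade pointing left (+y).

In world coordinates the opener grip is about (463,-44), with its yaw about 106°. The amber lip middle is about (572,216), with the hinge direction at yaw −9°. The silver hinge rod is on the far side, so the front faces the robot.

Call:
step_arm(increments=[{"travel":[-0.0206,-0.0264,0],"rot":[0,0,0]},{"travel":[-0.0206,-0.0264,0],"rot":[0,0,0]},{"travel":[-0.0206,-0.0264,0],"rot":[0,0,0]},{"travel":[-0.0206,-0.0264,0],"rot":[0,0,0]},{"travel":[-0.0206,-0.0264,0],"rot":[0,0,0]},{"travel":[-0.0206,-0.0264,0],"rot":[0,0,0]},{"travel":[-0.0206,-0.0264,0],"rot":[0,0,0]},{"travel":[-0.0206,-0.0264,0],"rot":[0,0,0]},{"travel":[-0.0206,-0.0264,0],"rot":[0,0,0]},{"travel":[-0.0206,-0.0264,0],"rot":[0,0,0]}], hand=0)

```text
time: 0.93
tcp_pos: [355.2, -211.9, 231.2]
tool_rot: [0.0, 0.816, -0.578, -0.0]
ft_force: [0.7, 0.3, 0.2]
finger_gap: 43.0
```

Call:
step_arm(increments=[{"travel":[-0.0206,-0.0264,0],"rot":[0,0,0]},{"travel":[-0.0206,-0.0264,0],"rot":[0,0,0]},{"travel":[-0.0206,-0.0264,0],"rot":[0,0,0]},{"travel":[-0.0206,-0.0264,0],"rot":[0,0,0]},{"travel":[-0.0206,-0.0264,0],"rot":[0,0,0]},{"travel":[-0.0206,-0.0264,0],"rot":[0,0,0]}])

```text
time: 1.43
tcp_pos: [463.7, -42.7, 231.1]
tool_rot: [0.0, 0.816, -0.578, -0.0]
ft_force: [1.2, -0.9, 0.1]
finger_gap: 42.9
```

Call:
step_arm(increments=[{"travel":[0,0,0.005],"rot":[0,0,-7]},{"travel":[0,0,0.005],"rot":[0,0,-7]},{"travel":[0,0,0.005],"rot":[0,0,-7]},{"travel":[0,0,0.005],"rot":[0,0,-7]},{"travel":[0,0,0.005],"rot":[0,0,-7]},{"travel":[0,0,0.005],"rot":[0,0,-7]},{"travel":[0,0,0.005],"rot":[0,0,-7]},{"travel":[0,0,0.005],"rot":[0,0,-7]},{"travel":[0,0,0.005],"rot":[0,0,-7]},{"travel":[0,0,0.005],"rot":[0,0,-7]}])

```text
time: 2.27
tcp_pos: [463.1, -44.3, 180.7]
tool_rot: [-0.0, 1.0, -0.003, -0.0]
ft_force: [-0.7, -0.1, -0.5]
finger_gap: 42.8
```

Call:
step_arm(increments=[{"travel":[0,0,0.01],"rot":[0,0,-7]},{"travel":[0,0,0.01],"rot":[0,0,-7]},{"travel":[0,0,0.01],"rot":[0,0,-2.6]},{"travel":[0,0,0],"rot":[0,0,0]},{"travel":[0,0,0],"rot":[0,0,0]}])

```text
time: 2.68
tcp_pos: [462.9, -44.3, 150.9]
tool_rot: [-0.0, 0.99, 0.138, -0.001]
ft_force: [-0.4, 0.1, -0.6]
finger_gap: 42.6
```

Call:
step_arm(increments=[{"travel":[0,0,0.025],"rot":[0,0,0]},{"travel":[0,0,0.025],"rot":[0,0,0]},{"travel":[0,0,0.025],"rot":[0,0,0]},{"travel":[0,0,0.025],"rot":[0,0,0]},{"travel":[0,0,0.02],"rot":[0,0,0]},{"travel":[0,0,0.015],"rot":[0,0,0]},{"travel":[0,0,0.011],"rot":[0,0,0]},{"travel":[0,0,0],"rot":[0,0,0]}])

```text
time: 3.35
tcp_pos: [462.6, -44.2, 4.0]
tool_rot: [-0.001, 0.99, 0.138, -0.001]
ft_force: [-0.8, -0.5, 0.1]
finger_gap: 42.9
```

Run:
```python
from h import *
im=vision.capture("scene");cv2.imwrite("pics/s1.png",cv2.resize(im[120:260,300:500,::-1],(800,560),interpolation=3))
```

```text
(no output)
```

View pics/s1.png

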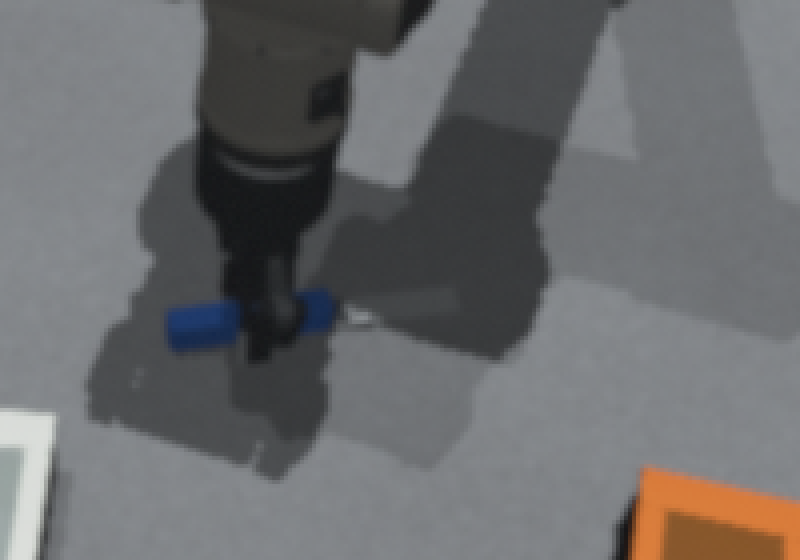

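The fingers straddle the blue handle (crop ~(250,315)), so I'm closing.

Call:
step_arm(increments=[{"travel":[0,0,0],"rot":[0,0,0]},{"travel":[0,0,0],"rot":[0,0,0]},{"travel":[0,0,0],"rot":[0,0,0]},{"travel":[0,0,0],"rot":[0,0,0]},{"travel":[0,0,0],"rot":[0,0,0]},{"travel":[0,0,0],"rot":[0,0,0]},{"travel":[0,0,0],"rot":[0,0,0]},{"travel":[0,0,0],"rot":[0,0,0]}], hand=-1, force=110)

```text
time: 4.07
tcp_pos: [464.2, -44.6, 6.7]
tool_rot: [0.001, 0.99, 0.139, 0.001]
ft_force: [-0.7, 0.3, 4.9]
finger_gap: 15.1
```

Call:
step_arm(increments=[{"travel":[0,0,-0.01],"rot":[0,0,0]},{"travel":[0,0,-0.02],"rot":[0,0,0]},{"travel":[0,0,-0.02],"rot":[0,0,0]},{"travel":[0,0,-0.02],"rot":[0,0,0]},{"travel":[0,0,-0.02],"rot":[0,0,0]},{"travel":[0,0,-0.02],"rot":[0,0,0]},{"travel":[0,0,-0.02],"rot":[0,0,0]},{"travel":[0,0,-0.01],"rot":[0,0,0]},{"travel":[0,0,0],"rot":[0,0,0]}])

```text
time: 4.82
tcp_pos: [464.8, -44.7, 148.4]
tool_rot: [0.001, 0.99, 0.139, 0.003]
ft_force: [1.0, -0.2, -0.1]
finger_gap: 15.4
```

Run:
```python
from h import *
im=vision.capture("scene");a=im
b=vision.capture("top")
f=np.zeros((560,800,3),np.uint8);f[:,:400]=cv2.resize(a[80:220,310:410],(400,560),interpolation=3);f[:400,400:]=cv2.resize(b[150:250,220:320],(400,400),interpolation=3)
cv2.imwrite("pics/s2.png",f[:,:,::-1])
s=r.sense();print(s["ft_force"],s["ft_torque"],s["joint_pos"])
```

```text
[-0.56722947 -0.31111964 -0.35788712] [-0.03483459 -0.0018794   0.05559205] [-2.60303721e-01  3.28349104e-01  1.80848021e+00 -1.14758447e-04
  1.00329331e+00 -5.38577590e-01]
```

View pics/s2.png

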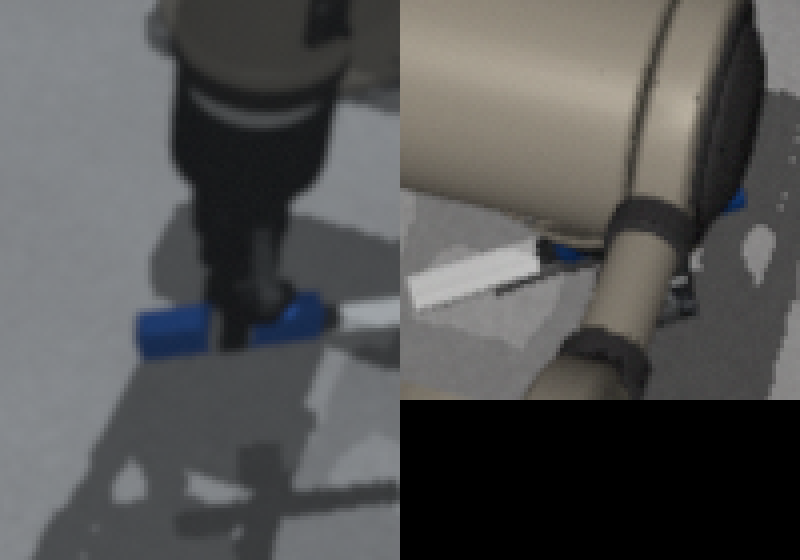

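Call:
step_arm(increments=[{"travel":[0,0,0],"rot":[0,0,3]},{"travel":[0,0,0],"rot":[0,0,6]},{"travel":[0,0,0],"rot":[0,0,7]},{"travel":[0,0,0],"rot":[0,0,7]},{"travel":[0,0,0],"rot":[0,0,7]},{"travel":[0,0,0],"rot":[0,0,7]},{"travel":[0,0,0],"rot":[0,0,7]},{"travel":[0,0,0],"rot":[0,0,7]},{"travel":[0,0,0],"rot":[0,0,7]},{"travel":[0,0,0],"rot":[0,0,7]}])

```text
time: 5.75
tcp_pos: [462.6, -44.2, 144.1]
tool_rot: [0.0, 0.909, -0.418, -0.001]
ft_force: [-0.4, -0.2, -0.7]
finger_gap: 15.4
```

Call:
step_arm(increments=[{"travel":[0,0,0],"rot":[0,0,7]},{"travel":[0,0,0],"rot":[0,0,7]},{"travel":[0,0,0],"rot":[0,0,7]},{"travel":[0,0,0],"rot":[0,0,7]},{"travel":[0,0,0],"rot":[0,0,7]},{"travel":[0,0,0],"rot":[0,0,7]},{"travel":[0,0,0],"rot":[0,0,5]},{"travel":[0,0,0],"rot":[0,0,3.2]},{"travel":[0,0,0],"rot":[0,0,0]}])

```text
time: 6.5
tcp_pos: [462.6, -44.2, 144.2]
tool_rot: [-0.001, -0.647, 0.762, 0.001]
ft_force: [-0.3, -0.0, -0.4]
finger_gap: 15.5
```

Call:
step_arm(increments=[{"travel":[-0.014,0.005,0],"rot":[0,0,0]},{"travel":[-0.03,0.01,0],"rot":[0,0,0]},{"travel":[-0.03,0.01,0],"rot":[0,0,0]},{"travel":[-0.03,0.01,0],"rot":[0,0,0]},{"travel":[-0.03,0.01,0],"rot":[0,0,0]},{"travel":[-0.03,0.01,0],"rot":[0,0,0]},{"travel":[-0.03,0.01,0],"rot":[0,0,0]},{"travel":[-0.03,0.01,0],"rot":[0,0,0]},{"travel":[-0.03,0.01,0],"rot":[0,0,0]},{"travel":[-0.02,0.005,0],"rot":[0,0,0]}])

```text
time: 7.33
tcp_pos: [417.1, 242.8, 144.5]
tool_rot: [-0.001, -0.649, 0.761, 0.0]
ft_force: [0.3, -0.1, -0.6]
finger_gap: 15.4
```

Call:
step_arm(increments=[{"travel":[0,0,0.025],"rot":[0,0,0]},{"travel":[0,0,0.025],"rot":[0,0,0]},{"travel":[0,0,0.025],"rot":[0,0,0]},{"travel":[0,0,0.02],"rot":[0,0,0]},{"travel":[0,0,0.01],"rot":[0,0,0]},{"travel":[0,0,0],"rot":[0,0,0]},{"travel":[0,0,0],"rot":[0,0,0]}])

```text
time: 7.92
tcp_pos: [418.4, 240.4, 40.1]
tool_rot: [-0.001, -0.648, 0.762, 0.0]
ft_force: [0.9, -0.3, -0.2]
finger_gap: 15.1
```

Run:
```python
from h import *
a=vision.capture("scene");b=vision.capture("top");cv2.imwrite("pics/s3raw.png",a[:,:,::-1]);cv2.imwrite("pics/t3raw.png",b[:,:,::-1])
f=np.zeros((600,800,3),np.uint8);f[:,:400]=cv2.resize(a[140:290,420:520],(400,600),interpolation=3);f[:480,400:]=cv2.resize(b[110:230,140:240],(400,480),interpolation=3)
cv2.imwrite("pics/s3.png",f[:,:,::-1])
s=r.sense();print(s)
```

```text
{'time': 8.0167, 'joint_pos': array([ 3.62603579e-01,  5.17267741e-01,  1.86850738e+00, -7.56198219e-05,
        7.53948157e-01,  2.09444367e+00]), 'qvel': array([ 1.57150291e-05, -9.77210389e-03, -2.51281223e-03,  1.42144405e-03,
       -3.48598427e-03,  3.89193672e-03]), 'tau': array([ 8.86271184e-03, -4.30936396e+01, -1.57639396e+01, -3.76765238e-03,
        9.44586704e-03, -8.70721356e-03]), 'tcp_pos': array([419.29036885, 240.76556548,  41.24348184]), 'tool_rot': array([ 8.71774307e-04, -6.47960292e-01,  7.61673542e-01, -3.38112517e-04]), 'ft_force': array([-0.1600686 ,  0.55596205, -1.04520664]), 'ft_torque': array([0.00507716, 0.0168566 , 0.03842198]), 'finger_gap': 15.227461235830024}
```

View pics/s3.png

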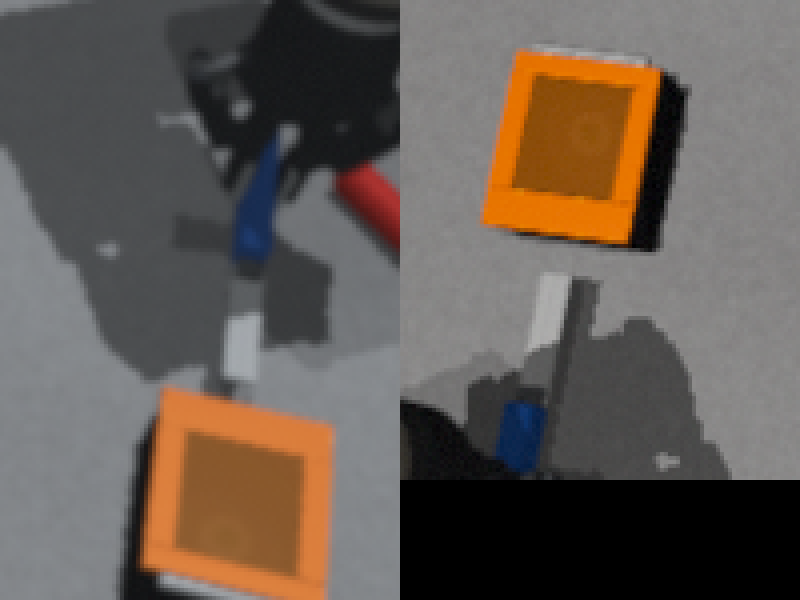

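```bash
cat >> h.py <<'E'
def tri(ps,pt):
    M=[];
    for n,p in(("scene",ps),("top",pt)):
        c=vision.calibration(n);E=np.linalg.inv(c["pose"])[:3];K=np.array([[c["fx"],0,c["cx"]],[0,c["fy"],c["cy"]],[0,0,1]]);M.append(K@E)
    X=cv2.triangulatePoints(M[0],M[1],np.array(ps,float).reshape(2,1),np.array(pt,float).reshape(2,1));X=(X[:3]/X[3]).ravel()
    return X,[(proj(vision.calibration(n),X)-p).round(2).tolist() for n,p in(("scene",ps),("top",pt))]
E
python3 - <<'E'
from h import *
print(tri((480,235),(179.3,178.3)))
for X in ([548,220,39.5],[545.5,220,30],[548,220,50]): print(proj(vision.calibration("scene"),X),proj(vision.calibration("top"),X))
# handle/blade junction ends
print(tri((482.2,205.3),(170.5,210)))
t=cv2.imread("pics/t3raw.png");s=cv2.imread("pics/s3raw.png")
f=np.zeros((560,800,3),np.uint8);f[:,:400]=cv2.resize(s[195:251,460:500],(400,560),interpolation=0);f[:560,400:]=cv2.resize(t[165:221,155:195],(400,560),interpolation=0)
cv2.imwrite("pics/s4.png",f)
E
```

```text
(array([550.4598266 , 220.40235573,  38.40932794]), [[[-0.95, 0.17]], [[-1.19, 0.02]]])
[[478.89702973 233.94489679]] [[178.0680096  179.21731128]]
[[477.51401336 235.21725437]] [[179.58906463 181.02663584]]
[[480.329321   231.43520705]] [[176.31238653 178.31170333]]
(array([473.01950698, 233.08556915,  45.35169695]), [[[0.02, -0.0]], [[0.03, -0.0]]])
```

View pics/s4.png

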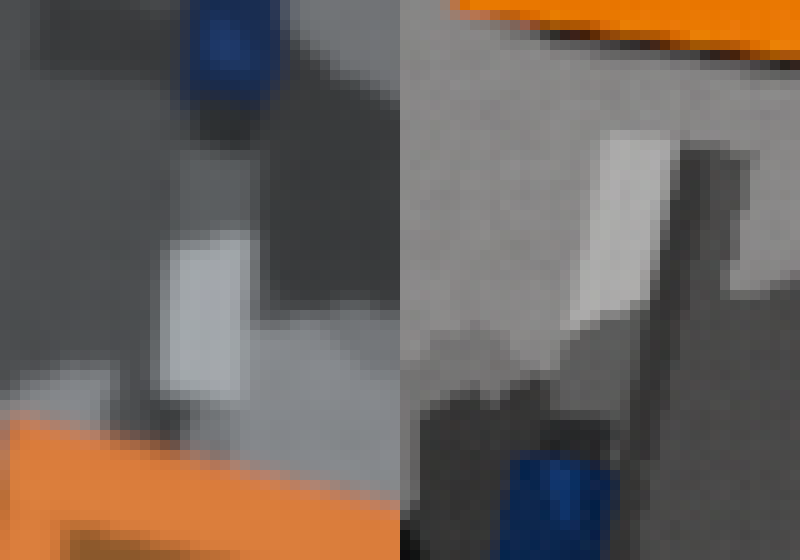

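Tip triangulates to about (549,220,38.5), 24 mm in front of the lip and centred, near gap mid-height. I'll lower 1 mm and insert 46 mm along −y of the tool.

Call:
step_arm(increments=[{"travel":[0,0,0.001],"rot":[0,0,0]},{"travel":[0,-0.006,0],"rot":[0,0,0]},{"travel":[0,-0.006,0],"rot":[0,0,0]},{"travel":[0,-0.006,0],"rot":[0,0,0]},{"travel":[0,-0.006,0],"rot":[0,0,0]},{"travel":[0,-0.004,0],"rot":[0,0,0]},{"travel":[0,-0.002,0],"rot":[0,0,0]},{"travel":[0,0,0],"rot":[0,0,0]}])

```text
time: 8.68
tcp_pos: [448.7, 235.5, 39.2]
tool_rot: [0.0, -0.648, 0.762, -0.0]
ft_force: [-0.0, -0.6, -0.3]
finger_gap: 15.4
```

Call:
step_arm(increments=[{"travel":[0,-0.004,0],"rot":[0,0,0]},{"travel":[0,-0.004,0],"rot":[0,0,0]},{"travel":[0,-0.004,0],"rot":[0,0,0]},{"travel":[0,-0.004,0],"rot":[0,0,0]},{"travel":[0,0,0],"rot":[0,0,0]},{"travel":[0,0,0],"rot":[0,0,0]}])

```text
time: 9.18
tcp_pos: [464.1, 233.0, 39.2]
tool_rot: [-0.0, -0.648, 0.762, -0.0]
ft_force: [0.8, -0.1, -1.0]
finger_gap: 15.2
```

Run:
```python
from h import *
a=vision.capture("scene");b=vision.capture("top")
f=np.zeros((600,800,3),np.uint8);f[:,:400]=cv2.resize(a[160:310,420:520],(400,600),interpolation=3);f[:480,400:]=cv2.resize(b[110:230,140:240],(400,480),interpolation=3)
cv2.imwrite("pics/s5.png",f[:,:,::-1])
s=r.sense();print(s["ft_force"],s["ft_torque"],s["tcp_pos"])
```

```text
[-0.37009059  0.04333795 -0.23386237] [-0.0502141   0.00470382 -0.00693261] [463.69444484 233.06919516  39.1743684 ]
```

View pics/s5.png

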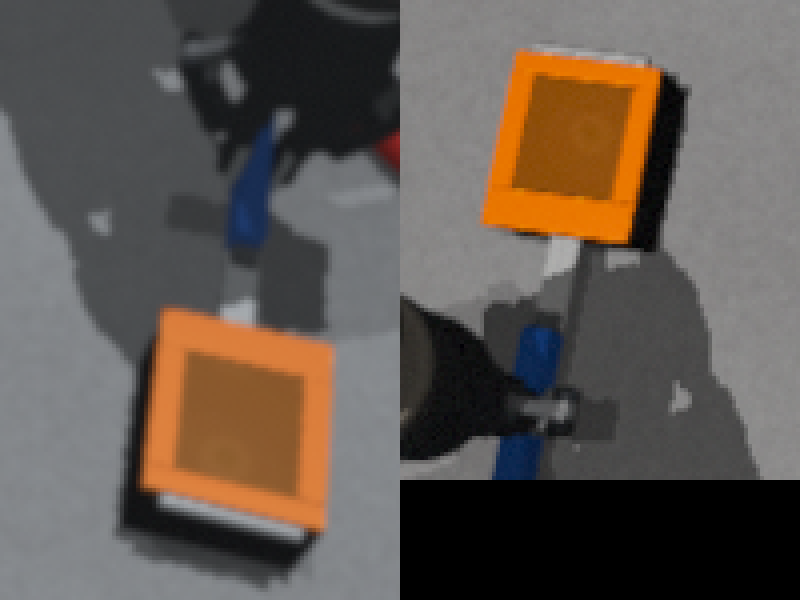

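Call:
step_arm(increments=[{"travel":[0,0,-0.003],"rot":[0,0,0]},{"travel":[0,0,-0.003],"rot":[0,0,0]},{"travel":[0,0,-0.003],"rot":[0,0,0]},{"travel":[0,-0.0004,-0.004],"rot":[0,0,0]},{"travel":[0,-0.0006,-0.0045],"rot":[0,0,0]},{"travel":[0,-0.0007,-0.0045],"rot":[0,0,0]},{"travel":[0,-0.0011,-0.0042],"rot":[0,0,0]},{"travel":[0,-0.0011,-0.0043],"rot":[0,0,0]},{"travel":[0,0,0],"rot":[0,0,0]}])

```text
time: 10.03
tcp_pos: [468.4, 232.6, 70.8]
tool_rot: [0.001, -0.648, 0.762, -0.0]
ft_force: [-0.5, -0.0, -1.5]
finger_gap: 15.6
```

Run:
```python
from h import *
a=vision.capture("scene");b=vision.capture("top")
f=np.zeros((600,800,3),np.uint8);f[:,:400]=cv2.resize(a[160:310,420:520],(400,600),interpolation=3);f[:480,400:]=cv2.resize(b[110:230,140:240],(400,480),interpolation=3)
cv2.imwrite("pics/s6.png",f[:,:,::-1])
s=r.sense();print(s["ft_force"],s["ft_torque"],s["tcp_pos"])
```

```text
[ 0.22982306  0.25254493 -1.10019753] [-0.00484013  0.05989228  0.00391955] [468.3698646  232.58864348  70.17031657]
```

View pics/s6.png

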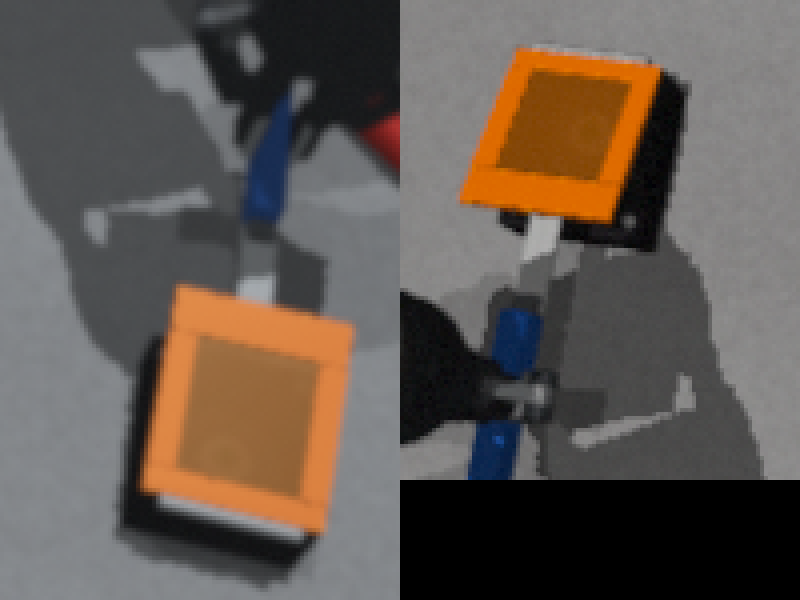

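The cover is rising on the blade, roughly 0.3 rad. I'll continue the arc.

Call:
step_arm(increments=[{"travel":[0,-0.0015,-0.0042],"rot":[0,0,0]},{"travel":[0,-0.0015,-0.0041],"rot":[0,0,0]},{"travel":[0,-0.0019,-0.004],"rot":[0,0,0]},{"travel":[0,-0.002,-0.0039],"rot":[0,0,0]},{"travel":[0,-0.0023,-0.0038],"rot":[0,0,0]},{"travel":[0,-0.0023,-0.0037],"rot":[0,0,0]},{"travel":[0,-0.0026,-0.0035],"rot":[0,0,0]},{"travel":[0,-0.0027,-0.0035],"rot":[0,0,0]},{"travel":[0,0,0],"rot":[0,0,0]}])

```text
time: 10.88
tcp_pos: [485.5, 229.8, 101.3]
tool_rot: [0.001, -0.648, 0.762, -0.001]
ft_force: [-0.2, 0.8, -0.7]
finger_gap: 15.8
```

Call:
step_arm(increments=[{"travel":[0,-0.003,-0.0032],"rot":[0,0,0]},{"travel":[0,-0.003,-0.0032],"rot":[0,0,0]},{"travel":[0,-0.0033,-0.0029],"rot":[0,0,0]},{"travel":[0,-0.0033,-0.0029],"rot":[0,0,0]},{"travel":[0,-0.0036,-0.0026],"rot":[0,0,0]},{"travel":[0,-0.0036,-0.0026],"rot":[0,0,0]},{"travel":[0,-0.0038,-0.0022],"rot":[0,0,0]},{"travel":[0,-0.0038,-0.0022],"rot":[0,0,0]},{"travel":[0,0,0],"rot":[0,0,0]}])

```text
time: 11.63
tcp_pos: [512.6, 225.3, 122.8]
tool_rot: [0.001, -0.648, 0.762, -0.0]
ft_force: [0.6, 0.8, 0.1]
finger_gap: 15.2
```

Run:
```python
from h import *
a=vision.capture("scene");b=vision.capture("top")
f=np.zeros((600,800,3),np.uint8);f[:,:400]=cv2.resize(a[160:310,420:520],(400,600),interpolation=3);f[:480,400:]=cv2.resize(b[110:230,140:240],(400,480),interpolation=3)
cv2.imwrite("pics/s7.png",f[:,:,::-1])
s=r.sense();print(s["ft_force"],s["ft_torque"],s["tcp_pos"])
```

```text
[-0.13735531 -0.64039749 -0.57042068] [-0.04945591  0.03048088  0.01557131] [511.91697111 225.36981894 122.40059032]
```

View pics/s7.png

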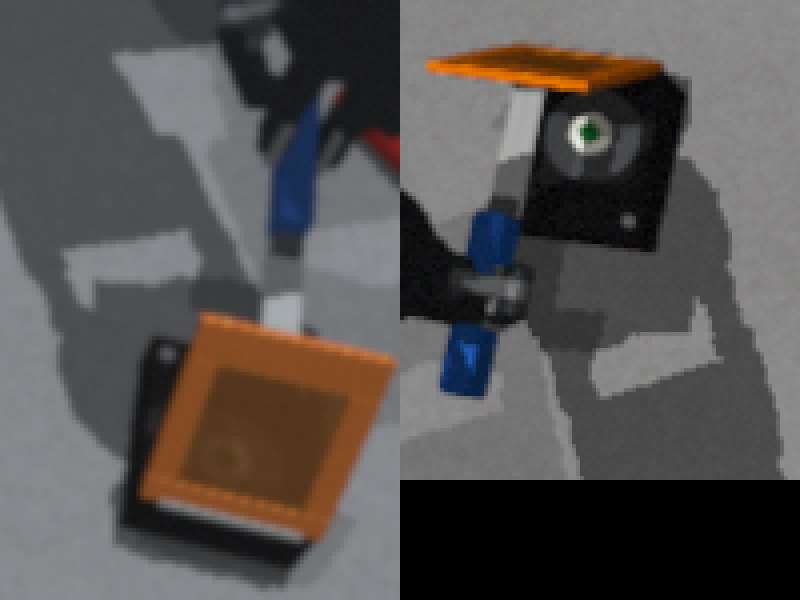

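Run:
```python
from h import *
for th in (.8,.9,1.,1.1,1.2,1.3):
    u=np.array([.987,-.16,0]);L=np.array([572.5,216,45]);v=np.array([.16,.987,0])
    n=np.array([np.sin(th)*u[0],np.sin(th)*u[1],np.cos(th)])
    m=L+u*110*(1-np.cos(th))+np.array([0,0,110*np.sin(th)])+6*n
    print(th,*[np.r_[proj(vision.calibration("scene"),m+45*k*v)[0],proj(vision.calibration("top"),m+45*k*v)[0]].round(1) for k in(-1,1)])
```

```text
0.8 [467.  231.4 187.5 145.8] [514.  242.  147.5 140.8]
0.9 [467.6 233.2 187.1 141.1] [515.2 244.  146.9 136.1]
1.0 [468.  235.6 186.9 136.2] [516.3 246.5 146.4 131.1]
1.1 [468.4 238.5 186.9 131.1] [517.1 249.6 146.2 126. ]
1.2 [468.5 241.9 187.1 125.9] [517.8 253.3 146.3 120.9]
1.3 [468.5 245.9 187.5 120.8] [518.3 257.4 146.7 115.7]
```

Corner projections match an angle of about 1.1 rad in both views. I'll retract straight back.

Call:
step_arm(increments=[{"travel":[0,0.003,0],"rot":[0,0,0]},{"travel":[0,0.006,0],"rot":[0,0,0]},{"travel":[0,0.009,0],"rot":[0,0,0]},{"travel":[0,0.012,0],"rot":[0,0,0]},{"travel":[0,0.015,0],"rot":[0,0,0]},{"travel":[0,0.015,0],"rot":[0,0,0]},{"travel":[0,0.015,0],"rot":[0,0,0]},{"travel":[0,0.015,0],"rot":[0,0,0]},{"travel":[0,0.01,0],"rot":[0,0,0]},{"travel":[0,0,0],"rot":[0,0,0]}])

```text
time: 12.57
tcp_pos: [410.2, 241.7, 122.3]
tool_rot: [-0.001, -0.648, 0.761, 0.0]
ft_force: [-0.2, -0.4, -0.4]
finger_gap: 15.3
```

Call:
step_arm(increments=[{"travel":[0.012,-0.003,0],"rot":[0,0,0]},{"travel":[0.025,-0.006,0],"rot":[0,0,0]},{"travel":[0.025,-0.006,0],"rot":[0,0,0]},{"travel":[0.025,-0.006,0],"rot":[0,0,0]},{"travel":[0.025,-0.006,0],"rot":[0,0,0]},{"travel":[0.025,-0.006,0],"rot":[0,0,0]},{"travel":[0.025,-0.006,0],"rot":[0,0,0]},{"travel":[0.025,-0.006,0],"rot":[0,0,0]},{"travel":[0.025,-0.006,0],"rot":[0,0,0]},{"travel":[0.012,-0.003,0],"rot":[0,0,0]}])

```text
time: 13.4
tcp_pos: [430.8, 9.1, 122.5]
tool_rot: [0.0, -0.647, 0.762, -0.001]
ft_force: [-0.4, 0.0, 0.0]
finger_gap: 15.6
```

Call:
step_arm(increments=[{"travel":[0,0,0.02],"rot":[0,0,0]},{"travel":[0,0,0.02],"rot":[0,0,0]},{"travel":[0,0,0.02],"rot":[0,0,0]},{"travel":[0,0,0.015],"rot":[0,0,0]},{"travel":[0,0,0.01],"rot":[0,0,0]},{"travel":[0,0,0.006],"rot":[0,0,0]},{"travel":[0,0,0],"rot":[0,0,0]},{"travel":[0,0,0],"rot":[0,0,0]}])

```text
time: 14.07
tcp_pos: [430.4, 11.6, 31.4]
tool_rot: [0.0, -0.648, 0.762, -0.0]
ft_force: [0.3, 0.2, -0.1]
finger_gap: 15.2
```

Run:
```python
from h import *
a=vision.capture("scene");cv2.imwrite("pics/s8.png",a[:,:,::-1])
s=r.sense();print(s["ft_force"],s["ft_torque"],s["tcp_pos"])
```

```text
[-0.11313087 -0.95789289  0.10558613] [-0.01229913 -0.03312766  0.02684232] [430.59479687  11.55703614  31.76546805]
```

View pics/s8.png

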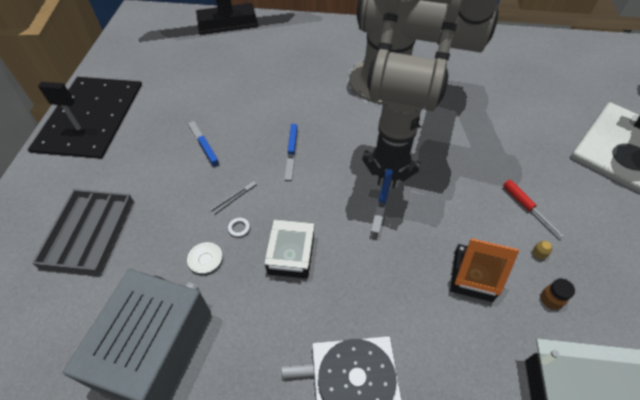

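The cover (485,265) stays open, the white one (290,248) is shut, and the opener is held clear. I'll lower it gently.

Call:
step_arm(increments=[{"travel":[0,0,0.008],"rot":[0,0,0]},{"travel":[0,0,0.007],"rot":[0,0,0]},{"travel":[0,0,0.004],"rot":[0,0,0]},{"travel":[0,0,0.003],"rot":[0,0,0]},{"travel":[0,0,0.001],"rot":[0,0,0]},{"travel":[0,0,0],"rot":[0,0,0]},{"travel":[0,0,0],"rot":[0,0,0]}])

```text
time: 14.7
tcp_pos: [430.0, 11.7, 8.3]
tool_rot: [-0.0, -0.648, 0.762, -0.0]
ft_force: [0.6, 0.2, -1.3]
finger_gap: 15.1
```

Call:
step_arm(increments=[{"travel":[0,0,0.001],"rot":[0,0,0]},{"travel":[0,0,0],"rot":[0,0,0]},{"travel":[0,0,0],"rot":[0,0,0]}])

```text
time: 14.95
tcp_pos: [430.0, 11.7, 7.4]
tool_rot: [0.0, -0.648, 0.762, -0.0]
ft_force: [-0.5, 0.3, -0.7]
finger_gap: 15.4
```

Call:
step_arm(increments=[{"travel":[0,0,0.001],"rot":[0,0,0]},{"travel":[0,0,0.001],"rot":[0,0,0]},{"travel":[0,0,0],"rot":[0,0,0]},{"travel":[0,0,0],"rot":[0,0,0]}])

```text
time: 15.28
tcp_pos: [430.2, 11.7, 6.7]
tool_rot: [0.0, -0.648, 0.762, -0.001]
ft_force: [-4.3, 0.8, 19.6]
finger_gap: 15.4
```

Contact is confirmed. I'll ease up slightly and release.

Call:
step_arm(increments=[{"travel":[0,0,-0.0008],"rot":[0,0,0]},{"travel":[0,0,0],"rot":[0,0,0]}])

```text
time: 15.45
tcp_pos: [430.2, 11.7, 6.7]
tool_rot: [0.0, -0.648, 0.762, -0.0]
ft_force: [-1.5, 0.1, 10.4]
finger_gap: 15.5
```

Call:
step_arm(increments=[{"travel":[0,0,0],"rot":[0,0,0]},{"travel":[0,0,0],"rot":[0,0,0]},{"travel":[0,0,0],"rot":[0,0,0]},{"travel":[0,0,0],"rot":[0,0,0]},{"travel":[0,0,0],"rot":[0,0,0]},{"travel":[0,0,0],"rot":[0,0,0]}], hand=0)

```text
time: 15.95
tcp_pos: [430.0, 11.7, 6.0]
tool_rot: [-0.0, -0.648, 0.762, 0.0]
ft_force: [0.2, -0.6, -0.9]
finger_gap: 42.5
```

Call:
step_arm(increments=[{"travel":[0,0,-0.005],"rot":[0,0,0]},{"travel":[0,0,-0.015],"rot":[0,0,0]},{"travel":[0,0,-0.025],"rot":[0,0,0]},{"travel":[0,0,-0.025],"rot":[0,0,0]},{"travel":[0,0,-0.025],"rot":[0,0,0]},{"travel":[0,0,-0.025],"rot":[0,0,0]},{"travel":[0,0,-0.025],"rot":[0,0,0]},{"travel":[0,0,-0.015],"rot":[0,0,0]},{"travel":[0,0,0],"rot":[0,0,0]}])

```text
time: 16.7
tcp_pos: [431.7, 11.5, 169.5]
tool_rot: [0.002, -0.648, 0.762, -0.003]
ft_force: [1.0, 0.4, 0.1]
finger_gap: 42.6
```

Run:
```python
from h import *
a=vision.capture("scene");cv2.imwrite("pics/s9.png",a[:,:,::-1])
b=vision.capture("top");cv2.imwrite("pics/t9.png",b[:,:,::-1])
s=r.sense();print(s["time"],s["ft_force"],s["tcp_pos"],s["finger_gap"])
f=np.zeros((600,800,3),np.uint8);f[:,:400]=cv2.resize(a[140:290,340:440],(400,600),interpolation=3);f[:,400:]=cv2.resize(a[200:350,440:540],(400,600),interpolation=3)
cv2.imwrite("pics/c9.png",f[:,:,::-1])
```

```text
16.8 [ 0.20369754  0.18847517 -0.26629582] [429.92072704  11.71849395 166.32609292] 42.66898579706087
```

View pics/c9.png

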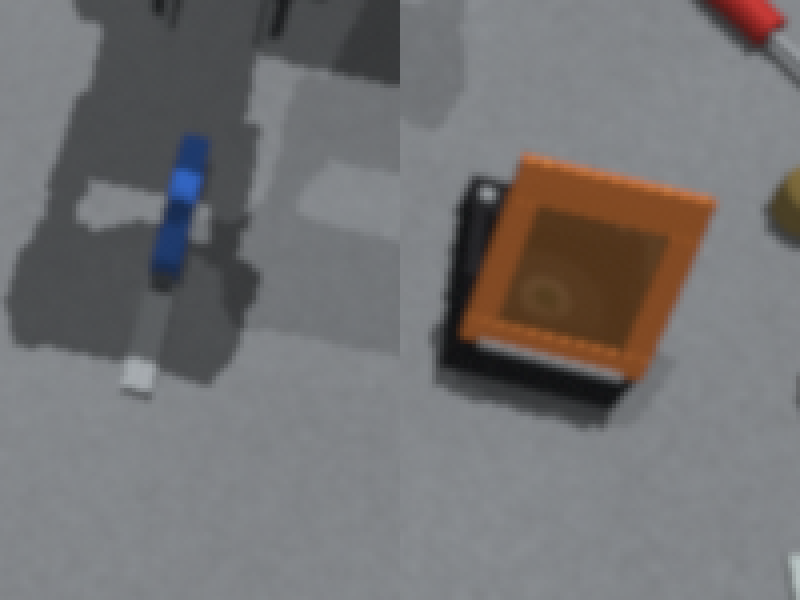

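View pics/t9.png

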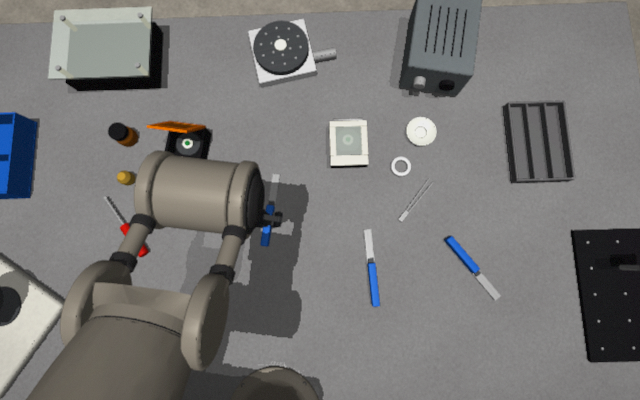

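The opener lies flat with its handle at about (385,190) in the scene view. The amber corners are unchanged at (471,239) and (518,250), and the white cover is shut. I'm handing in.

```bash
python3 -c "
from rig import workorder
print(workorder.sign_off())"
```

```text
the job is handed in; nothing more can be done
None
```

The amber cover is levered open to about 1.1 rad, and the job was handed in at about 16.8 s with no faults seen. I gripped the leftmost blue opener, slid its blade about 22 mm under the amber lip, and raised the cover along its arc with the blade only. I then backed straight out and laid the opener flat near (430, 12), well clear of the chamber.

**Final images:**
- The amber cover's corners matched the 1.1 rad prediction in both views. In the scene view they were unchanged after release.
- The white cover is shut, the opener is flat on the bench, and the gripper is empty about 165 mm up.

**Readings that stood out:**
- The finger opening read about 15 mm on the 18 mm handle, but the grip held throughout.
- The highest force I saw was about 20 N, from pressing the opener onto the bench. I eased off before letting go.

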